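# Seat the wooden tap's key so that it holds shut

### The arm

A 6-joint arm with a two-finger parallel gripper is mounted at the origin on the work surface. World frame = base frame: x ahead of the robot, y to its left, z up, the work surface at z = 0. Lengths are in m, angles in rad, forces in N, time in s.
With the tool pointing down it reaches from about 0.25 to 0.775 m from the base axis. Payload 4 kg.
Tool frame: the origin (TCP) lies on the centre line of the jaws, within the pads' length; the fingertips stand 8 mm ahead of it and the grasp point (between the pads) lies 11 mm behind it; z points along the fingers, y is the direction in which the jaws open and shut (so a half turn about z gives the same grasp; the last joint's range is limited). The gripper opens to 94 mm and grips with 3 to 60 N. Pads are 16 mm wide; open, the fingers measure 119 mm over their backs; the gripper's body (75 mm by 177 mm) begins 78 mm behind the grasp point.
Start: joints at [1.238, 0.087, 1.371, -0, 1.684, -0.103], TCP at [0.125, 0.536, 0.214] pointing down, gripper open.
Joint ranges: [-3.1, 3.1], [-0.76, 2.03], [0.27, 2.55], [-1.08, 4.22], [0.17, 2.65], [-2.57, 2.57]. Speed limits (rad/s): [2.79, 2.79, 3.14, 3.14, 3.14, 3.14].

### API

Orientations are given as [roll, pitch, yaw] about the fixed x, y, z axes, in that order (R = Rz(yaw) Ry(pitch) Rx(roll)).
In Python, from bench import * gives the robot as it stands.
- The arm moves only by the tool step_arm, never from a script. Its argument "steps" is a list of rows, each an object of numbers: "jaw": the opening, from 0 (shut) to 1 (fully open); "tx", "ty", "tz": the shift along the tool's x, y, z in m; "ax", "ay", "az": the turn, a rotation vector about the tool's x, y, z in rad. In form: [{"jaw": .., "tx": .., "ty": .., "tz": .., "ax": .., "ay": .., "az": ..}, ...]. A call has 1 to 8 rows; each row is the pose to reach, as a shift and turn from the pose measured when the call began, along the tool's axes at that moment; what a row does not reach only later rows make up. A row lasts 1/10 s, in which the tool goes at most 50 mm and 8.59 degrees, less where a joint would pass 70% of its speed; a pose out of reach is approached as far as the arm can. A call with a gripper value outside its range is refused whole. The fingers move at their own pace and stop on an object; the grip force is fixed at half the most. Time passes only in rows, so rows that repeat a pose let the fingers close. It gives the time, the measured TCP pose, the force and the opening at its end, in the units of the state.
- get_obs(): the state, without advancing time (a new reading comes with each control period).
- snapshot(name): name is "scene" or "side" or "wrist"; returns (picture, depth): 400x640x3 uint8, red, green, blue; 400x640 float32, m along the optical axis (not along the pixel's ray), 0 where there is no reading.
- camera_model(name): a dict with "intrinsics" (3x3 intrinsics, pixels), "k1" (the pictures are not rectified: a ray, as slopes to the right and down, at radius r is drawn at 1 + k1 r^2 times it, then the intrinsics apply), "origin" and "orientation" of the camera in the world. Camera axes: x right, y down, z forward; pixel columns grow to the right and rows downward; lengths in m; the calibration is good to about 2 mm. A picture is of the moment at which its call begins: read the wrist's pose just before it. camera_model takes no time and is no camera call; for the wrist camera it gives the pose at the moment of the call.
- close_job(): hands the job in, once; it reports no verdict.
Trained networks look in the newest picture that a camera, given by its name, has taken for a name from the list of things; names that differ only in an ending like _2 or _b are one class to them, and where a whole thing is asked for, a point or a joint stands for the part that bears it (a point fixed in the world has none). Each returns a list of dicts, best first, with "confidence" (0 to 1); they miss things now and then, are a little off and sometimes report something else, mostly with a low value. They report only what shows in the picture. A call takes as long as a camera call.
- silhouettes(camera, query): "pixels" (400x640 bool, what is visible of it) and "rect" ([left, top, right, bottom] in pixels, round what is visible of it).
The state is a dict: "time": time; "joint_positions": joint angles; "qvel": joint speeds; "joint_torque": joint torques, N m; "tool_pos": TCP position; "ee_rot": TCP orientation; "wrist_force": force on the tool from outside, world axes, zero at the start; "wrist_torque": the same for the moment, N m; "width": finger opening in m.
Only numpy, scipy, OpenCV 4.12 (cv2) and the standard library are available. Lean on these libraries where they do the work, as an engineer would, in place of code of your own. Each camera call takes 0.05 s, during which the arm holds its last target. There are 200 camera calls.

### The job

The drinks crock's wooden tap has been washed: take its key, the tapered plug with the cross-bar handle, out of the drying stand, put it small end down into the hole on top of the tap, and press it down firmly while you turn it, so that the cork draws it in and grips it. Leave it shut, with the bar square across the tap, fully home (the collar 4 to 5 mm above the rim, where a key merely dropped in stops 9 mm above) and let go. Push with about 15 to 20 N, never over 25 N, for the tap will not take leaning on, and leave everything else where it stands.

Things in the scene. Friction and masses are not known exactly. Their poses are not given: they have to be found in the camera images.
- key: the tap's key, pale wood, 107 mm tall, 70 g, the only part with a flat cross-bar on top. Origin: centre of its small lower end; z up its axis, x along the bar. Taper 55 mm long: end face 15 mm across, 20 mm at 5 mm up, evenly to 30 mm under the collar; collar 42 mm across, 55 to 61 mm up; neck 18 mm across. Starts upright in one of the stand's holes, hanging by its collar, bar at any angle
- bar (a point): middle of the key's cross-bar, on the key's axis, 95 mm above its origin; axes as the key. The bar is 54 mm long (x), 12 mm thick (y), 24 mm high (z), square-sided. Grip it across its 12 mm, firmly (about 60 N): turning it under load takes up to 0.7 N m
- collar (a point): centre of the underside of the key's collar, 55 mm above its origin; axes as the key. Dropped into the tap it stops 9 mm above the rim. The cork is springy, with much friction: a straight push of 25 N takes it only to about 7 mm, but turning under a steady 15 to 20 N, one way or to and fro, draws it to 4 or 5 mm within some 1.4 rad, and there it stays when let go
- rim (a point): centre of the cork-lined hole in the top of the tap, at its upper rim, 140 mm above the counter. z up; x points back to the crock, -x along the tap to its spout, y straight across. The hole is 28 mm across here, narrows 2 mm per 10 mm of depth, as the key does, and is 44 mm deep, open below; the boss is 49 mm across. The key is shut with its bar along this y, either way round
- tap (a joint): how far the tap sags in the rubber washer where it enters the crock, rad, positive down; about 0.003 at rest, plus 0.0074 for each 10 N pressed down at the hole (0.66 mm there). It springs back. Over 0.022 (some 25 N) strains the washer
- crock: white stoneware crock with a blue line and a lid, 170 mm across, on a brown wooden stand 190 mm square, 268 mm tall in all; fixed. Origin: on the counter under its centre; its -x axis is the way the wooden tap points. The hole in the tap lies 175 mm from its axis, 90 mm clear of the wall; the tap's spout hangs 33 mm farther out
- rack: drying stand, a fixed brown board 85 mm (x) by 275 mm (y), its top 75 mm above the counter, with three holes 34 mm across at y = -90, 0 and 90 mm. Origin: on the counter under its centre. The key, the bung and the pourer stand in the holes in any order
- bung: bystander: wooden bung with a round knob and no bar, 72 mm tall, 34 mm of it above the board; origin at the centre of its lower end
- pourer: bystander: steel bottle pourer with a bent spout, 92 mm tall, 62 mm of it above the board; origin at the centre of its lower end
- cup: bystander: small blue cup, 58 mm across, 50 mm tall, under the tap's spout; origin under its centre
- mug: bystander: white mug, 78 mm across, 88 mm tall; origin under its centre
- sauce: bystander: brown sauce bottle, 62 mm across, 160 mm tall; origin under its centre
- saltjar: bystander: salt jar, 60 mm across, 75 mm tall; origin under its centre
- dish: bystander: white dish, 110 mm across, 28 mm tall; origin under its centre

How it is judged:
At the end, for the whole second after the job is handed in: the key is in the tap's hole, upright and at rest, its collar less than 5.8 mm above the rim, gripped by the cork (which squeezes it with over 50 N, as it does at that depth), its bar within 15 degrees of square across the tap, and let go (z of collar in the frame of rim below 0.0058 m and horizontal distance between collar and rim below 0.003 m and angle between key's own z axis and vertical below 0.08 rad and angle between the x axis of key and the y axis of rim, either way round below 0.26 rad and contact force between key and crock above 50 N and linear speed of key below 0.01 m/s); the robot touches nothing.
It fails at once if the tap is pressed down too hard (over about 25 N) and strains its washer (value of joint tap above 0.022 rad).
It fails at once if another thing is shifted by over 30 mm (distance of any of bung, pourer, cup, mug, sauce, saltjar, dish from where it was at the start of the episode above 0.03 m).
It also fails if it takes over 54 s, if anything falls off the work surface, if the arm or the gripper's body presses on something with over 40 N, if the wrist force passes 120 N, or if a joint passes its speed limit or range.

## Working session

There is one attempt and no reset: what is moved stays moved. The work goes in short steps, Python scripts to look and compute and a tool call to move; the robot and the scene stay as the last step left them, time stands still between calls to the robot, and variables do not carry over. Pictures are saved under pics/ and viewed, about 8 in all and at most 12, crops included, and the job is handed in when it is done.

Besides the shell and the picture viewer there is one more tool, called after "Emit:" as name([rows], argument=value, ...), one row to a line, values as JSON. step_arm: Moves the arm, as the interface text tells. Its arguments: {"type":"object","properties":{"steps":{"type":"array"}},"required":["steps"]}

```bash
ls; mkdir -p pics
cat > h.py <<'E'
from bench import *
import numpy as np, cv2
from scipy.spatial.transform import Rotation as R
def pts(cam,depth,mask):
    m=camera_model(cam);K=np.array(m["intrinsics"]);k1=m["k1"]
    v,u=np.nonzero(mask&(depth>0));d=depth[v,u]
    a=np.stack([u,v],1).astype(float)[:,None]
    n=cv2.undistortPoints(a,K,np.array([k1,0,0,0,0.]))[:,0]
    p=np.c_[n*d[:,None],d]
    o=np.array(m["orientation"])
    Rm=o if o.shape==(3,3) else R.from_euler('xyz',o).as_matrix()
    return p@Rm.T+np.array(m["origin"])
def save(n,im): cv2.imwrite('pics/'+n+'.png',im[...,::-1])
E
python3 - <<'E'
from h import *
print(get_obs())
ims=[]
for c in("scene","side"):
    im,d=snapshot(c);ims.append(im);print(c,camera_model(c))
    for q in("key","rack","crock","bung","pourer","cup","mug","sauce","saltjar","dish"):
        for s in silhouettes(c,q)[:1]:
            p=pts(c,d,s["pixels"])
            print(q,round(s["confidence"],2),s["rect"],np.percentile(p,[2,50,98],axis=0).round(3).tolist() if len(p) else None)
save("s1",np.vstack(ims)[:, :])
E
python3 -c "
import cv2;a=cv2.imread('pics/s1.png');cv2.imwrite('pics/s1b.png',cv2.resize(a,(480,600)))"
```

```text
pics
{'time': 0.0, 'joint_positions': array([ 1.23789413e+00,  8.79501817e-02,  1.37223134e+00, -1.37199423e-05,
        1.68359627e+00, -1.03105212e-01]), 'qvel': array([-0.00036849, -0.00185314, -0.00117171, -0.00122142, -0.00074896,
       -0.0006339 ]), 'joint_torque': array([ 1.13737558e-03, -3.40195835e+01, -3.02423537e+01,  7.18402234e-02,
        3.31817509e-02, -2.15054274e-04]), 'tool_pos': array([0.125118  , 0.53503949, 0.21231842]), 'ee_rot': array([-3.13941771e+00, -2.11336526e-04,  2.91179391e+00]), 'wrist_force': array([-0.53189145,  0.45316448,  0.33719758]), 'wrist_torque': array([-0.03216357,  0.00682408,  0.02635046]), 'width': 0.09446228632554854}
scene {'intrinsics': array([[488.16376438,   0.        , 319.18311462],
       [  0.        , 488.16376438, 196.63282527],
       [  0.        ,   0.        ,   1.        ]]), 'k1': -0.10957240655366415, 'origin': array([ 0.87688062, -0.57107363,  1.04930946]), 'orientation': array([-2.57766852,  0.00263866,  0.48556131])}
key 0.7 [241.1, 239.0, 264.6, 269.1] [[0.503, -0.258, 0.073], [0.538, -0.244, 0.086], [0.561, -0.21
[... 1614 characters left out ...]
, 0.153], [0.591, 0.379, 0.243]]
pourer 0.75 [318.4, 146.1, 339.3, 192.6] [[0.637, -0.462, 0.001], [0.662, -0.371, 0.075], [0.709, -0.358, 0.159]]
cup 0.51 [365.8, 259.5, 376.9, 285.5] [[0.407, 0.044, 0.003], [0.42, 0.082, 0.033], [0.432, 0.096, 0.051]]
mug 0.71 [288.5, 177.2, 320.0, 212.5] [[0.659, -0.325, -0.001], [0.695, -0.224, 0.056], [0.764, -0.207, 0.088]]
sauce 0.71 [318.2, 148.5, 337.7, 190.6] [[0.637, -0.391, 0.007], [0.661, -0.37, 0.076], [0.69, -0.358, 0.159]]
saltjar 0.72 [253.0, 223.8, 275.0, 260.6] [[0.703, -0.017, -0.001], [0.724, 0.074, 0.048], [0.759, 0.086, 0.077]]
dish 0.76 [270.9, 212.1, 304.1, 232.3] [[0.666, -0.133, 0.003], [0.717, -0.1, 0.015], [0.759, -0.034, 0.029]]
```

View pics/s1b.png

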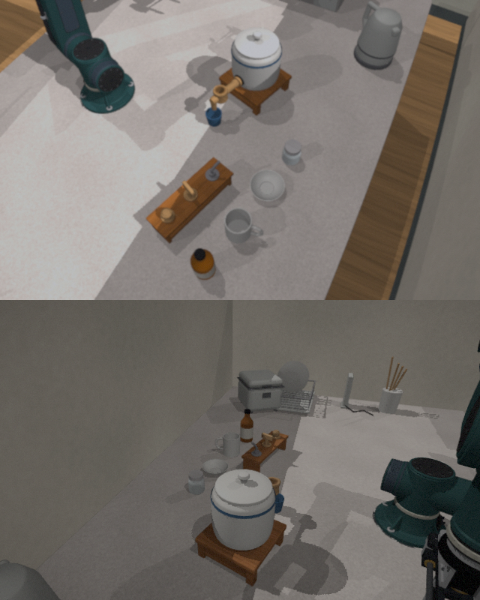

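The key is in the rack's middle hole, at about (0.54, -0.24). The tap points toward the robot and the cup. Next I'll estimate the bar angle and the tap's direction, and look at an enlarged crop.

```bash
cat >> h.py <<'E'
def go(xyz,yaw,tilt=(np.pi,0)):
    """print row for target pose"""
    o=get_obs();R0=R.from_euler('xyz',o["ee_rot"]);T=R.from_euler('xyz',[np.pi,0,yaw])
    d=R0.inv().apply(np.array(xyz)-o["tool_pos"]);r=(R0.inv()*T).as_rotvec()
    print("row t",d.round(4).tolist(),"a",r.round(4).tolist(),"| at",o["tool_pos"].round(4),o["ee_rot"].round(4),"t",round(o["time"],2),"F",o["wrist_force"].round(1),"w",round(o["width"],4))
E
python3 - <<'E'
from h import *
im,d=snapshot("scene")
s=silhouettes("scene","key")[0];p=pts("scene",d,s["pixels"])
b=p[(p[:,2]>.105)];c=b[:,:2].mean(0);w,v=np.linalg.eigh(np.cov((b[:,:2]-c).T));print("bar",len(b),c,np.sqrt(w),np.arctan2(v[1,1],v[0,1]),b[:,2].max())
s=silhouettes("scene","crock")[0];p=pts("scene",d,s["pixels"])
t=p[(p[:,2]>.25)];print("lid",np.median(t,axis=0),len(t))
b=p[(p[:,2]>.17)&(p[:,2]<.245)]
# circle fit of wall
A=np.c_[2*b[:,:2],np.ones(len(b))];x=np.linalg.lstsq(A,(b[:,:2]**2).sum(1),rcond=None)[0];print("wall",x[:2],np.sqrt(x[2]+x[:2]@x[:2]))
q=p[(p[:,2]>.13)&(p[:,2]<.15)];r=np.linalg.norm(q[:,:2]-x[:2],axis=1);q=q[r>.12];print("tap top",len(q),q.mean(0),np.percentile(q,[2,98],axis=0))
cr=np.vstack([cv2.resize(im[60:190,240:400],(480,390),interpolation=2),])
cr2=cv2.resize(im[200:330,190:350],(480,390),interpolation=2)
save("c1",np.hstack([cr,cr2])[:, :])
a=cv2.imread('pics/c1.png');cv2.imwrite('pics/c1.png',cv2.resize(a,(800,325)))
m=camera_model("wrist");o=get_obs();R0=R.from_euler('xyz',o["ee_rot"])
print("wristcam in tool",R0.inv().apply(m["origin"]-o["tool_pos"]),(R0.inv()*R.from_euler('xyz',m["orientation"])).as_euler('xyz'),m["intrinsics"][0,0])
go([0.33,0.25,0.42],2.9)
E
```

```text
bar 157 [ 0.54150659 -0.24252548] [0.0034782  0.01484801] 2.764297540841172 0.13251096003340712
lid [0.49515868 0.2645884  0.26651115] 117
wall [0.50039677 0.25699356] 0.06041396230265518
tap top 245 [0.44875046 0.10206165 0.13845928] [[0.42770216 0.06997976 0.13044417]
 [0.46938707 0.14050787 0.14452594]]
wristcam in tool [ 0.07096528 -0.00043737 -0.17125582] [-2.47884328e-01 -3.11064530e-04  1.57103894e+00] 352.7500672924868
row t [-0.2644, -0.2314, -0.2065] a [0.0001, 0.0, 0.0118] | at [0.1253 0.5355 0.2135] [3.1415 0.     2.9118] t 1.25 F [ 0.7 -0.5 -0.5] w 0.0937
```

View pics/c1.png

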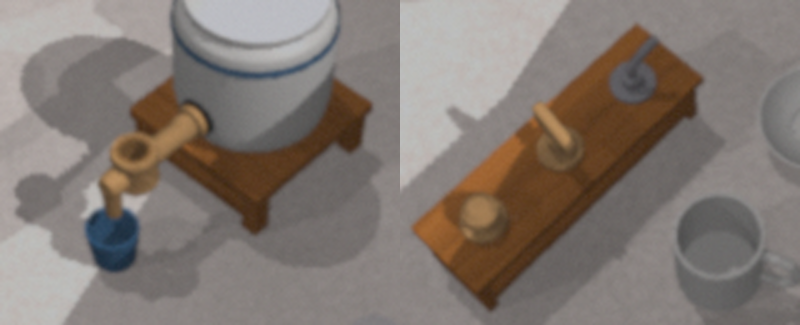

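Emit:
step_arm([
  {"jaw": 0.6, "tx": -0.05, "ty": -0.05, "tz": -0.1},
  {"jaw": 0.6, "tx": -0.264, "ty": -0.231, "tz": -0.207},
  {"jaw": 0.6, "tx": -0.264, "ty": -0.231, "tz": -0.207},
  {"jaw": 0.6, "tx": -0.264, "ty": -0.231, "tz": -0.207},
  {"jaw": 0.6, "tx": -0.264, "ty": -0.231, "tz": -0.207},
  {"jaw": 0.6, "tx": -0.264, "ty": -0.231, "tz": -0.207},
  {"jaw": 0.6, "tx": -0.264, "ty": -0.231, "tz": -0.207},
  {"jaw": 0.6, "tx": -0.264, "ty": -0.231, "tz": -0.207},
])

```text
invalid input
```

```bash
python3 -c "
from h import *
go([0.54,-0.242,0.30],2.764)"
```

```text
row t [-0.5809, -0.6627, -0.0865] a [0.0001, 0.0, 0.1478] | at [0.1253 0.5355 0.2135] [3.1415 0.     2.9118] t 1.25 F [ 0.7 -0.5 -0.5] w 0.0937
```

Emit:
step_arm([
  {"jaw": 0.6, "tx": -0.05, "ty": -0.05, "tz": -0.1, "ax": 0, "ay": 0, "az": 0},
  {"jaw": 0.6, "tx": -0.264, "ty": -0.231, "tz": -0.207, "ax": 0, "ay": 0, "az": 0},
  {"jaw": 0.6, "tx": -0.264, "ty": -0.231, "tz": -0.207, "ax": 0, "ay": 0, "az": 0},
  {"jaw": 0.6, "tx": -0.264, "ty": -0.231, "tz": -0.207, "ax": 0, "ay": 0, "az": 0},
  {"jaw": 0.6, "tx": -0.264, "ty": -0.231, "tz": -0.207, "ax": 0, "ay": 0, "az": 0},
  {"jaw": 0.6, "tx": -0.264, "ty": -0.231, "tz": -0.207, "ax": 0, "ay": 0, "az": 0},
  {"jaw": 0.6, "tx": -0.264, "ty": -0.231, "tz": -0.207, "ax": 0, "ay": 0, "az": 0},
  {"jaw": 0.6, "tx": -0.264, "ty": -0.231, "tz": -0.207, "ax": 0, "ay": 0, "az": 0},
])

```text
time: 2.05
tool_pos: [0.3238, 0.2577, 0.4161]
ee_rot: [3.141, 0.001, 2.912]
wrist_force: [1.0, -0.2, 0.1]
width: 0.0563
```

```bash
python3 -c "
from h import *
go([0.54,-0.242,0.30],2.764)"
```

```text
row t [-0.3241, -0.4375, 0.116] a [0.001, 0.0008, 0.1481] | at [0.3238 0.2577 0.4161] [3.1406e+00 9.0000e-04 2.9121e+00] t 2.05 F [ 1.  -0.2  0.1] w 0.0563
```

Emit:
step_arm([
  {"jaw": 0.6, "tx": -0.324, "ty": -0.437, "tz": 0.0, "ax": 0, "ay": 0, "az": 0.148},
  {"jaw": 0.6, "tx": -0.324, "ty": -0.437, "tz": 0.0, "ax": 0, "ay": 0, "az": 0.148},
  {"jaw": 0.6, "tx": -0.324, "ty": -0.437, "tz": 0.0, "ax": 0, "ay": 0, "az": 0.148},
  {"jaw": 0.6, "tx": -0.324, "ty": -0.437, "tz": 0.0, "ax": 0, "ay": 0, "az": 0.148},
  {"jaw": 0.6, "tx": -0.324, "ty": -0.437, "tz": 0.0, "ax": 0, "ay": 0, "az": 0.148},
  {"jaw": 0.6, "tx": -0.324, "ty": -0.437, "tz": 0.0, "ax": 0, "ay": 0, "az": 0.148},
  {"jaw": 0.6, "tx": -0.324, "ty": -0.437, "tz": 0.0, "ax": 0, "ay": 0, "az": 0.148},
  {"jaw": 0.6, "tx": -0.324, "ty": -0.437, "tz": 0.0, "ax": 0, "ay": 0, "az": 0.148},
])

```text
time: 2.85
tool_pos: [0.4824, -0.1099, 0.4159]
ee_rot: [3.14, 0.002, 2.764]
wrist_force: [0.9, 0.7, 0.1]
width: 0.0562
```

```bash
python3 -c "
from h import *
go([0.54,-0.242,0.28],2.764)"
```

```text
row t [-0.1021, -0.1017, 0.136] a [0.0014, 0.0017, -0.0003] | at [ 0.4824 -0.1099  0.4159] [3.1402e+00 1.7000e-03 2.7637e+00] t 2.85 F [0.9 0.7 0.1] w 0.0562
```

Emit:
step_arm([
  {"jaw": 0.5, "tx": -0.102, "ty": -0.102, "tz": 0.136, "ax": 0.001, "ay": 0.002, "az": 0},
  {"jaw": 0.5, "tx": -0.102, "ty": -0.102, "tz": 0.136, "ax": 0.001, "ay": 0.002, "az": 0},
  {"jaw": 0.5, "tx": -0.102, "ty": -0.102, "tz": 0.136, "ax": 0.001, "ay": 0.002, "az": 0},
  {"jaw": 0.5, "tx": -0.102, "ty": -0.102, "tz": 0.136, "ax": 0.001, "ay": 0.002, "az": 0},
  {"jaw": 0.5, "tx": -0.102, "ty": -0.102, "tz": 0.136, "ax": 0.001, "ay": 0.002, "az": 0},
  {"jaw": 0.5, "tx": -0.102, "ty": -0.102, "tz": 0.136, "ax": 0.001, "ay": 0.002, "az": 0},
])

```text
time: 3.45
tool_pos: [0.5394, -0.2424, 0.2785]
ee_rot: [3.14, -0.004, 2.763]
wrist_force: [-0.7, 0.2, 0.8]
width: 0.0471
```

Run:
```python
from h import *
im,d=snapshot("wrist");save("w1",im)
for q in("key","bung","pourer"):
  for s in silhouettes("wrist",q)[:2]:
    p=pts("wrist",d,s["pixels"]);print(q,s["confidence"],s["rect"],len(p))
    if q=="key":
        top=np.percentile(p[:,2],98);b=p[p[:,2]>top-.005]
        r=cv2.minAreaRect(b[:,:2].astype(np.float32)*1000);print("top z",top,"rect",r)
        w,v=np.linalg.eigh(np.cov(b[:,:2].T));print("ang",np.arctan2(v[1,1],v[0,1]),b.mean(0))
go([0.54,-0.242,0.28],2.764)
```

```text
key 0.86 [301.5, 148.4, 342.7, 208.1] 1403
top z 0.13154550839601062 rect ((536.7489013671875, -240.4913330078125), (11.237003326416016, 53.91333770751953), 68.17231750488281)
ang 2.7567891605588626 [ 0.53568347 -0.24046857  0.1299328 ]
key 0.3 [328.7, 243.4, 380.2, 306.4] 2301
top z 0.09302937785697357 rect ((608.1973876953125, -237.03909301757812), (43.183650970458984, 182.83535766601562), 71.46865844726562)
ang 2.728693403989117 [ 0.66322007 -0.26033986  0.10031931]
bung 0.97 [217.7, 163.6, 253.4, 198.4] 1163
pourer 0.61 [387.7, 147.1, 448.4, 180.1] 1431
row t [0.0001, -0.0007, 0.0031] a [-0.0001, 0.0046, 0.0012] | at [ 0.5403 -0.2414  0.2831] [-3.1415  0.0046  2.7652] t 3.65 F [0.5 1.1 0.2] w 0.047
```

View pics/w1.png

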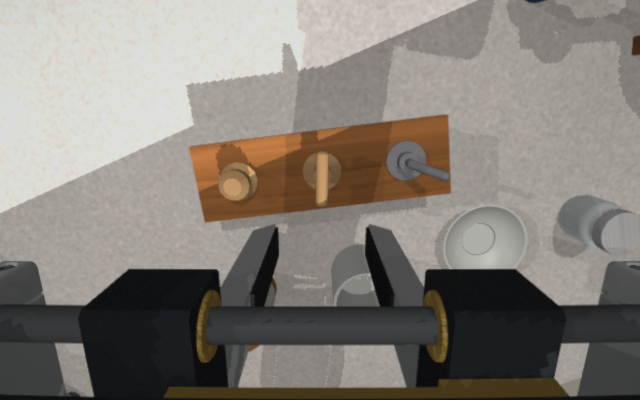

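Emit:
step_arm([
  {"jaw": 0.5, "tx": 0.0034, "ty": -0.0004, "tz": 0.05, "ax": 0, "ay": 0.004, "az": 0.004},
  {"jaw": 0.5, "tx": 0.0034, "ty": -0.0004, "tz": 0.1, "ax": 0, "ay": 0.004, "az": 0.004},
  {"jaw": 0.5, "tx": 0.0034, "ty": -0.0004, "tz": 0.14, "ax": 0, "ay": 0.004, "az": 0.004},
  {"jaw": 0.5, "tx": 0.0034, "ty": -0.0004, "tz": 0.165, "ax": 0, "ay": 0.004, "az": 0.004},
  {"jaw": 0.5, "tx": 0.0034, "ty": -0.0004, "tz": 0.179, "ax": 0, "ay": 0.004, "az": 0.004},
  {"jaw": 0.5, "tx": 0.0034, "ty": -0.0004, "tz": 0.179, "ax": 0, "ay": 0.004, "az": 0.004},
  {"jaw": 0.2, "tx": 0.0034, "ty": -0.0004, "tz": 0.179, "ax": 0, "ay": 0.004, "az": 0.004},
  {"jaw": 0.1, "tx": 0.0034, "ty": -0.0004, "tz": 0.179, "ax": 0, "ay": 0.004, "az": 0.004},
])

```text
time: 4.45
tool_pos: [0.5393, -0.2415, 0.107]
ee_rot: [-3.141, 0.006, 2.761]
wrist_force: [0.2, 0.1, 0.4]
width: 0.0342
```

Emit:
step_arm([
  {"jaw": 0, "tx": 0, "ty": 0, "tz": 0, "ax": 0, "ay": 0, "az": 0},
  {"jaw": 0, "tx": 0, "ty": 0, "tz": 0, "ax": 0, "ay": 0, "az": 0},
  {"jaw": 0, "tx": 0, "ty": 0, "tz": 0, "ax": 0, "ay": 0, "az": 0},
  {"jaw": 0, "tx": 0, "ty": 0, "tz": 0, "ax": 0, "ay": 0, "az": 0},
  {"jaw": 0, "tx": 0, "ty": 0, "tz": 0, "ax": 0, "ay": 0, "az": 0},
])

```text
time: 4.95
tool_pos: [0.5403, -0.2421, 0.1089]
ee_rot: [-3.14, 0.009, 2.761]
wrist_force: [0.4, 0.4, 5.4]
width: 0.0158
```

Emit:
step_arm([
  {"jaw": 0, "tx": 0, "ty": 0, "tz": 0, "ax": 0, "ay": 0, "az": 0},
  {"jaw": 0, "tx": 0, "ty": 0, "tz": 0, "ax": 0, "ay": 0, "az": 0},
  {"jaw": 0, "tx": 0, "ty": 0, "tz": 0, "ax": 0, "ay": 0, "az": 0},
])

```text
time: 5.25
tool_pos: [0.5404, -0.2422, 0.1089]
ee_rot: [-3.14, 0.009, 2.761]
wrist_force: [0.1, -0.2, 2.9]
width: 0.0157
```

```bash
python3 -c "
from h import *
o=get_obs();print(o['wrist_force'],o['wrist_torque'])
go([0.537,-0.2405,0.25],2.79)"
```

```text
[ 0.14957192 -0.23115182  2.90158795] [-0.06221778 -0.03685139  0.00638891]
row t [0.0024, 0.0001, -0.1411] a [-0.0014, 0.0093, -0.0287] | at [ 0.5404 -0.2422  0.1089] [-3.1403  0.0093  2.7613] t 5.25 F [ 0.1 -0.2  2.9] w 0.0157
```

Emit:
step_arm([
  {"jaw": 0, "tx": 0, "ty": 0, "tz": -0.02, "ax": 0, "ay": 0.009, "az": 0},
  {"jaw": 0, "tx": 0, "ty": 0, "tz": -0.05, "ax": 0, "ay": 0.009, "az": 0},
  {"jaw": 0, "tx": 0, "ty": 0, "tz": -0.1, "ax": 0, "ay": 0.009, "az": 0},
  {"jaw": 0, "tx": 0, "ty": 0, "tz": -0.15, "ax": 0, "ay": 0.009, "az": 0},
  {"jaw": 0, "tx": 0, "ty": 0, "tz": -0.19, "ax": 0, "ay": 0.009, "az": 0},
  {"jaw": 0, "tx": 0, "ty": 0, "tz": -0.19, "ax": 0, "ay": 0.009, "az": 0},
])

```text
time: 5.85
tool_pos: [0.5404, -0.2422, 0.3064]
ee_rot: [-3.139, 0.013, 2.761]
wrist_force: [0.9, -0.1, 0.1]
width: 0.0156
```

Run:
```python
from h import *
im,d=snapshot("wrist");save("w2",im)
for s in silhouettes("wrist","key")[:2]:
    p=pts("wrist",d,s["pixels"]);print(s["confidence"],s["rect"],len(p),np.percentile(p,[2,50,98],axis=0).round(4).tolist())
o=get_obs();print(o['wrist_force'],o['wrist_torque'])
go([0.445,0.10,0.32],2.79)
```

```text
0.94 [287.4, 182.8, 358.2, 299.9] 4247 [[0.5087, -0.2557, 0.2695], [0.5284, -0.2383, 0.3152], [0.5553, -0.2215, 0.3178]]
0.16 [379.0, 136.2, 439.7, 171.3] 1338 [[0.5345, -0.1706, 0.0682], [0.5542, -0.1509, 0.0728], [0.5736, -0.1316, 0.1287]]
[-0.34699585 -0.8006588  -1.73177921] [ 0.0441762  -0.00034335 -0.02264349]
row t [0.2139, 0.2821, -0.0216] a [-0.0015, 0.001, -0.0287] | at [ 0.5389 -0.2414  0.299 ] [-3.1402e+00  1.1000e-03  2.7613e+00] t 5.95 F [-0.3 -0.8 -1.7] w 0.0158
```

View pics/w2.png

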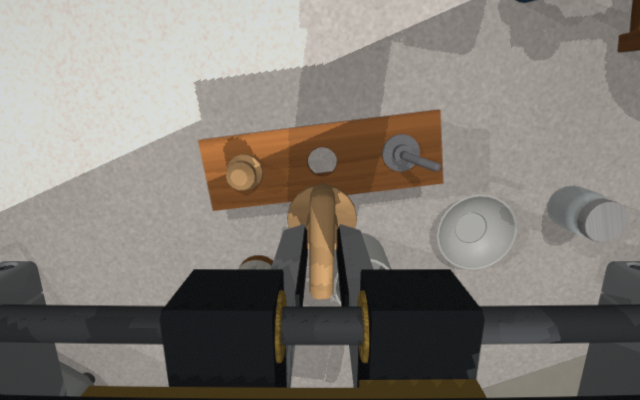

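```bash
cat >> h.py <<'E'
def keypose(show=True):
    o=get_obs();m0=camera_model("wrist");im,d=snapshot("wrist")
    s=silhouettes("wrist","key")[0];p=pts("wrist",d,s["pixels"])
    # tool frame from cam mount (fixed): use model pose & nominal mount
    R0=R.from_euler('xyz',o["ee_rot"]);q=R0.inv().apply(p-o["tool_pos"])
    top=q[(q[:,2]<-.010)&(q[:,2]>-.03)&(abs(q[:,1])<.012)]
    A=np.c_[top[:,:2],np.ones(len(top))];
    x=np.linalg.lstsq(A,top[:,2],rcond=None)[0]
    for _ in range(3):
        k=abs(A@x-top[:,2])<.0025;x=np.linalg.lstsq(A[k],top[k,2],rcond=None)[0]
    b=top[k];r=cv2.minAreaRect(b[:,:2].astype(np.float32)*1000)
    print("conf",s["confidence"],"bar top plane (slope x,y,z0)",x.round(4),"xr",np.percentile(b[:,0],[1,99]).round(4),"yr",np.percentile(b[:,1],[1,99]).round(4),"rect",r)
    c=q[(q[:,2]>.018)&(q[:,2]<.04)]
    print("collar pts",len(c),np.percentile(c,[1,50,99],axis=0).round(4).tolist() if len(c) else None)
    return im,d
E
python3 - <<'E'
from h import *
keypose();keypose()
go([0.445,0.10,0.32],2.79)
E
```

```text
conf 0.8 bar top plane (slope x,y,z0) [-0.0055 -0.0172 -0.0142] xr [-0.0185  0.0321] yr [-0.006  0.005] rect ((6.642765045166016, -0.5198121070861816), (52.76846694946289, 11.730982780456543), 0.5288230180740356)
collar pts 1348 [[0.0021, -0.0203, 0.0233], [0.0131, -0.0042, 0.0311], [0.0268, 0.0194, 0.0343]]
conf 0.56 bar top plane (slope x,y,z0) [-0.0002 -0.0077 -0.0172] xr [-0.019   0.0314] yr [-0.0061  0.005 ] rect ((5.981172561645508, -0.5615701675415039), (52.56721496582031, 11.80760383605957), 0.524420976638794)
collar pts 1303 [[0.0011, -0.0199, 0.0257], [0.0122, -0.0032, 0.0282], [0.0258, 0.0188, 0.0313]]
row t [0.2131, 0.282, -0.0234] a [-0.0004, -0.0054, -0.0287] | at [ 0.538  -0.2409  0.2956] [-3.1411 -0.0054  2.7613] t 6.15 F [-1.  -0.5 -1.1] w 0.0158
```

Emit:
step_arm([
  {"jaw": 0, "tx": 0.018, "ty": 0.045, "tz": -0.02, "ax": 0, "ay": -0.005, "az": -0.03},
  {"jaw": 0, "tx": 0.035, "ty": 0.09, "tz": -0.035, "ax": 0, "ay": -0.005, "az": -0.03},
  {"jaw": 0, "tx": 0.053, "ty": 0.135, "tz": -0.035, "ax": 0, "ay": -0.005, "az": -0.03},
  {"jaw": 0, "tx": 0.071, "ty": 0.18, "tz": -0.035, "ax": 0, "ay": -0.005, "az": -0.03},
  {"jaw": 0, "tx": 0.088, "ty": 0.225, "tz": -0.035, "ax": 0, "ay": -0.005, "az": -0.03},
  {"jaw": 0, "tx": 0.103, "ty": 0.265, "tz": -0.035, "ax": 0, "ay": -0.005, "az": -0.03},
  {"jaw": 0, "tx": 0.113, "ty": 0.29, "tz": -0.035, "ax": 0, "ay": -0.005, "az": -0.03},
  {"jaw": 0, "tx": 0.113, "ty": 0.29, "tz": -0.035, "ax": 0, "ay": -0.005, "az": -0.03},
])

```text
time: 6.95
tool_pos: [0.5401, 0.0737, 0.3291]
ee_rot: [-3.141, -0.004, 2.797]
wrist_force: [0.8, -0.4, -1.1]
width: 0.0158
```

Run:
```python
from h import *
im,d=keypose();save("w3",im)
s=silhouettes("wrist","crock")[0];p=pts("wrist",d,s["pixels"]);print(s["confidence"],s["rect"],np.percentile(p,[1,50,99],axis=0).round(3).tolist())
np.savez("w3",d=d,m=s["pixels"],p=p)
# wall/lid profile: 
cc=np.array([0.505,0.26]);r=np.linalg.norm(p[:,:2]-cc,axis=1)
q=p[(abs(p[:,2]-.14)<.006)&(p[:,1]<.16)];print("tap top",len(q),q[:,:2].mean(0),np.percentile(q,[1,99],axis=0).round(4).tolist())
for z in np.arange(.19,.28,.01):
    k=(p[:,2]>z)&(p[:,2]<z+.01);print(round(z,2),k.sum(),p[k][:,:2].min(0).round(3) if k.any() else '')
go([0.54,0.07,0.33],2.79)
```

```text
conf 0.83 bar top plane (slope x,y,z0) [-0.0025 -0.0027 -0.0178] xr [-0.0209  0.0298] yr [-0.009   0.0021] rect ((4.112144470214844, -3.435915470123291), (53.42409133911133, 11.747840881347656), 0.8081375360488892)
collar pts 1351 [[-0.0003, -0.0233, 0.0257], [0.0107, -0.0077, 0.0276], [0.0242, 0.0164, 0.0315]]
0.82 [275.2, 0.0, 639.0, 162.5] [[0.403, 0.073, 0.068], [0.495, 0.219, 0.235], [0.57, 0.317, 0.268]]
tap top 1387 [0.44457408 0.09770642] [[0.4227, 0.0742, 0.1354], [0.4677, 0.1205, 0.1422]]
0.19 670 [0.43  0.181]
0.2 1623 [0.43  0.181]
0.21 2451 [0.435 0.185]
0.22 591 [0.439 0.191]
0.23 11463 [0.441 0.192]
0.24 10766 [0.45  0.211]
0.25 110 [0.478 0.25 ]
0.26 1940 [0.478 0.25 ]
0.27 0 
0.28 0 
row t [0.0008, 0.0, -0.0002] a [-0.0019, -0.0023, 0.0009] | at [0.5407 0.0697 0.3298] [-3.1397e+00 -2.3000e-03  2.7909e+00] t 7.1 F [-0.2  0.3 -0.2] w 0.0157
```

View pics/w3.png

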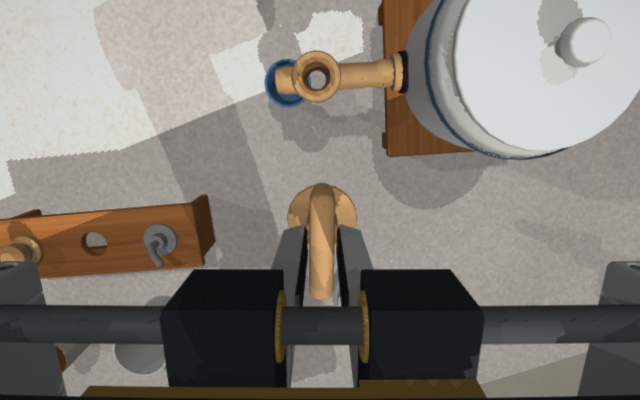

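```bash
cat >> h.py <<'E'
def fitc(b):
    A=np.c_[2*b[:,:2],np.ones(len(b))];x=np.linalg.lstsq(A,(b[:,:2]**2).sum(1),rcond=None)[0];return x[:2],np.sqrt(x[2]+x[:2]@x[:2])
def rel():
    """key bar and rim, same picture, world xy"""
    im,d=snapshot("wrist")
    s=silhouettes("wrist","key")[0];p=pts("wrist",d,s["pixels"])
    z=np.median(p[p[:,2]>np.percentile(p[:,2],99)-.006][:,2]);b=p[abs(p[:,2]-z)<.004]
    r=cv2.minAreaRect(b[:,:2].astype(np.float32)*1000);key=np.array(r[0])/1000
    w,v=np.linalg.eigh(np.cov(b[:,:2].T));ang=np.arctan2(v[1,1],v[0,1])
    col=p[(p[:,2]<z-.042)&(p[:,2]>z-.05)]
    s=silhouettes("wrist","crock")[0];p=pts("wrist",d,s["pixels"])
    q=p[(abs(p[:,2]-.140)<.005)&(np.linalg.norm(p[:,:2]-[.4446,.098],axis=1)<.035)]
    zr=np.median(q[:,2]);q=q[abs(q[:,2]-zr)<.0025]
    h=cv2.convexHull(q[:,:2].astype(np.float32)*1000);c2,r2=cv2.minEnclosingCircle(h)
    c,rr=fitc(q)
    kn=p[p[:,2]>.26];e,re=cv2.minEnclosingCircle(kn[:,:2].astype(np.float32)*1000) if len(kn)>50 else ((0,0),0)
    print("bartop z",z.round(4),"key",key.round(4),np.round(r[1],1),"ang",ang.round(3),"| rim",zr.round(4),"enc",np.round(c2,1),round(r2,1),"fit",c.round(4),rr.round(4),"mean",q.mean(0).round(4),"| knob",np.round(e,1),round(re,1))
    return im,d
E
python3 - <<'E'
from h import *
for i in range(3): rel()
go([0.54,0.07,0.33],2.79)
E
```

```text
bartop z 0.3478 key [0.5352 0.0706] [12.  52.9] ang 2.778 | rim 0.1404 enc [445.  100.7] 24.5 fit [0.4449 0.1007] 0.0195 mean [0.4443 0.101  0.1404] | knob [492.3 268.2] 15.3
bartop z 0.3484 key [0.5355 0.0706] [11.9 53.4] ang 2.776 | rim 0.1401 enc [444.5 101.5] 24.5 fit [0.4446 0.1016] 0.0195 mean [0.4441 0.1018 0.1401] | knob [491.7 268.9] 15.4
bartop z 0.3486 key [0.5355 0.0711] [12.  53.3] ang 2.782 | rim 0.1398 enc [444.4 101.6] 24.4 fit [0.4443 0.1016] 0.0195 mean [0.4437 0.1019 0.1398] | knob [491.4 269.3] 15.3
row t [0.001, -0.0001, 0.0012] a [-0.0004, -0.0003, 0.0004] | at [0.541  0.0698 0.3312] [-3.1412e+00 -3.0000e-04  2.7904e+00] t 7.55 F [ 0.  -0.4 -1. ] w 0.0157
```

Emit:
step_arm([
  {"jaw": 0, "tx": 0.03, "ty": 0, "tz": 0, "ax": 0, "ay": 0, "az": -0.087},
  {"jaw": 0, "tx": 0.06, "ty": -0.001, "tz": 0, "ax": 0, "ay": 0, "az": -0.087},
  {"jaw": 0, "tx": 0.085, "ty": -0.002, "tz": 0.02, "ax": 0, "ay": 0, "az": -0.087},
  {"jaw": 0, "tx": 0.096, "ty": -0.002, "tz": 0.045, "ax": 0, "ay": 0, "az": -0.087},
  {"jaw": 0, "tx": 0.096, "ty": -0.002, "tz": 0.06, "ax": 0, "ay": 0, "az": -0.087},
  {"jaw": 0, "tx": 0.096, "ty": -0.002, "tz": 0.06, "ax": 0, "ay": 0, "az": -0.087},
])

```text
time: 8.15
tool_pos: [0.4486, 0.1009, 0.269]
ee_rot: [-3.14, -0.004, 2.878]
wrist_force: [-0.1, 0.3, -1.2]
width: 0.016
```

Run:
```python
from h import *
for i in range(2): im,d=rel()
save("w4",im[:,:])
go([0.4502,0.1009,0.20],2.877)
```

```text
bartop z 0.2891 key [0.4444 0.1018] [12.  53.1] ang 2.863 | rim 0.1427 enc [446.3 101.5] 24.3 fit [0.4451 0.1018] 0.0191 mean [0.4365 0.1042 0.1427] | knob [471.9 214.3] 60.8
bartop z 0.29 key [0.445  0.1019] [11.9 52.8] ang 2.866 | rim 0.1397 enc [443.8 101.4] 24.3 fit [0.4429 0.1017] 0.0192 mean [0.4352 0.1037 0.1397] | knob [470.7 214. ] 63.2
row t [0.0008, -0.0001, 0.0724] a [0.0004, 0.0016, 0.0001] | at [0.4509 0.1008 0.2724] [3.1412e+00 1.6000e-03 2.8771e+00] t 8.45 F [-0.5 -0.3 -0.3] w 0.0153
```

View pics/w4.png

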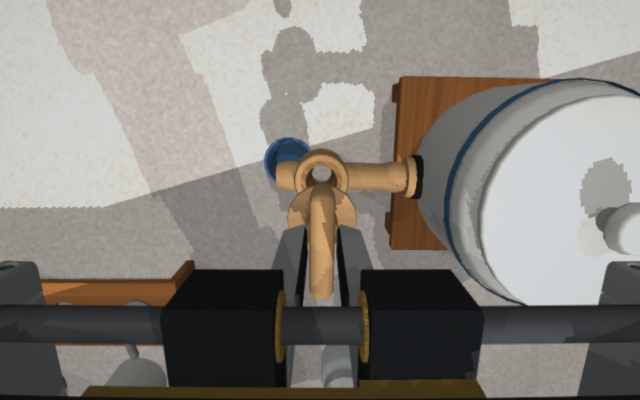

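The key sits over the hole to within about 1 mm. I'll lower it to just short of the seat.

Emit:
step_arm([
  {"jaw": 0, "tx": 0, "ty": 0, "tz": 0.03, "ax": 0, "ay": 0, "az": 0},
  {"jaw": 0, "tx": 0, "ty": 0, "tz": 0.055, "ax": 0, "ay": 0, "az": 0},
  {"jaw": 0, "tx": 0, "ty": 0, "tz": 0.072, "ax": 0, "ay": 0, "az": 0},
  {"jaw": 0, "tx": 0, "ty": 0, "tz": 0.08, "ax": 0, "ay": 0, "az": 0},
  {"jaw": 0, "tx": 0, "ty": 0, "tz": 0.082, "ax": 0, "ay": 0, "az": 0},
  {"jaw": 0, "tx": 0, "ty": 0, "tz": 0.082, "ax": 0, "ay": 0, "az": 0},
])

```text
time: 9.05
tool_pos: [0.4514, 0.1007, 0.1911]
ee_rot: [3.141, 0.002, 2.877]
wrist_force: [-1.7, -1.2, -0.4]
width: 0.0159
```

Run:
```python
from h import *
im,d=rel()
o=get_obs();print(o['wrist_force'],o['wrist_torque'])
go([0.45,0.1009,0.185],2.877)
```

```text
bartop z 0.2091 key [0.4464 0.1016] [12.  53.5] ang 2.868 | rim 0.14 enc [443.6 101.6] 24.3 fit [0.4444 0.1015] 0.0213 mean [0.4297 0.104  0.14  ] | knob [0 0] 0
[-0.79730203  0.25820579 -1.28532741] [-0.12688333  0.09005346  0.01613249]
row t [0.0016, -0.0003, 0.0066] a [0.0009, 0.0035, 0.0] | at [0.4517 0.1008 0.1916] [3.1407 0.0035 2.877 ] t 9.2 F [-0.8  0.3 -1.3] w 0.0158
```

Emit:
step_arm([
  {"jaw": 0, "tx": 0.001, "ty": 0, "tz": 0.004, "ax": 0, "ay": 0, "az": 0},
  {"jaw": 0, "tx": 0.0015, "ty": 0, "tz": 0.007, "ax": 0, "ay": 0, "az": 0},
  {"jaw": 0, "tx": 0.0015, "ty": 0, "tz": 0.007, "ax": 0, "ay": 0, "az": 0},
])

```text
time: 9.5
tool_pos: [0.45, 0.101, 0.1844]
ee_rot: [3.141, 0.003, 2.877]
wrist_force: [-0.3, -1.7, -0.3]
width: 0.0159
```

Emit:
step_arm([
  {"jaw": 0.35, "tx": 0, "ty": 0, "tz": 0, "ax": 0, "ay": 0, "az": 0},
  {"jaw": 0.35, "tx": 0, "ty": 0, "tz": 0, "ax": 0, "ay": 0, "az": 0},
  {"jaw": 0.35, "tx": 0, "ty": 0, "tz": 0, "ax": 0, "ay": 0, "az": 0},
  {"jaw": 0.35, "tx": 0, "ty": 0, "tz": 0, "ax": 0, "ay": 0, "az": 0},
])

```text
time: 9.9
tool_pos: [0.4501, 0.1011, 0.1845]
ee_rot: [3.141, 0.004, 2.877]
wrist_force: [-0.0, -0.1, -0.0]
width: 0.0325
```

Run:
```python
from h import *
for i in range(2): im,d=rel()
o=get_obs();print(o['wrist_force'],o['wrist_torque'])
go([0.4445,0.1013,0.178],2.866)
```

```text
Traceback (most recent call last):
  File "h.py", line 39, in rel
    s=silhouettes("wrist","key")[0];p=pts("wrist",d,s["pixels"])
      ~~~~~~~~~~~~~~~~~~~~~~~~~~^^^
IndexError: list index out of range
```

Run:
```python
from h import *
im,d=snapshot("wrist");save("w5",im)
for q in("key","crock"):
    for s in silhouettes("wrist",q)[:2]: print(q,s["confidence"],s["rect"])
p=pts("wrist",d,np.ones(d.shape,bool))
b=p[(p[:,2]>.185)&(p[:,2]<.215)&(np.linalg.norm(p[:,:2]-[.4445,.1013],axis=1)<.03)]
z=np.median(b[:,2]);print(len(b),z,np.percentile(b[:,2],[10,50,90]))
b=b[abs(b[:,2]-z)<.003];print(cv2.minAreaRect(b[:,:2].astype(np.float32)*1000))
go([0.4445,0.1013,0.178],2.866)
```

```text
key 0.87 [287.1, 181.7, 357.1, 297.5]
key 0.64 [337.5, 383.4, 355.3, 388.5]
crock 0.75 [260.6, 66.7, 639.8, 386.1]
4312 0.19993178782787868 [0.192879   0.19993179 0.20869691]
((443.54901123046875, 102.32367706298828), (43.80081558227539, 44.589569091796875), 28.719606399536133)
row t [0.0054, -0.0012, 0.0065] a [0.0004, 0.0035, 0.011] | at [0.45   0.101  0.1845] [3.1412 0.0035 2.877 ] t 10.15 F [0.5 0.2 0.1] w 0.0328
```

View pics/w5.png

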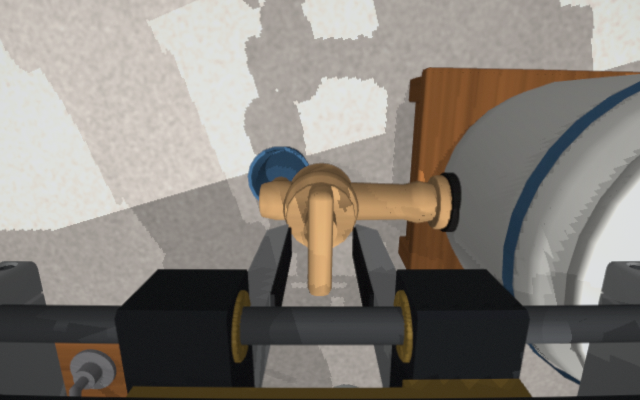

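Emit:
step_arm([
  {"jaw": 0.35, "tx": 0.006, "ty": -0.001, "tz": 0.003, "ax": 0, "ay": 0.0035, "az": 0.01},
  {"jaw": 0.35, "tx": 0.006, "ty": -0.001, "tz": 0.007, "ax": 0, "ay": 0.0035, "az": 0.01},
  {"jaw": 0.35, "tx": 0.006, "ty": -0.001, "tz": 0.007, "ax": 0, "ay": 0.0035, "az": 0.01},
  {"jaw": 0, "tx": 0.006, "ty": -0.001, "tz": 0.007, "ax": 0, "ay": 0.0035, "az": 0.01},
  {"jaw": 0, "tx": 0.006, "ty": -0.001, "tz": 0.007, "ax": 0, "ay": 0.0035, "az": 0.01},
  {"jaw": 0, "tx": 0.006, "ty": -0.001, "tz": 0.007, "ax": 0, "ay": 0.0035, "az": 0.01},
  {"jaw": 0, "tx": 0.006, "ty": -0.001, "tz": 0.007, "ax": 0, "ay": 0.0035, "az": 0.01},
  {"jaw": 0, "tx": 0.006, "ty": -0.001, "tz": 0.007, "ax": 0, "ay": 0.0035, "az": 0.01},
])

```text
time: 10.95
tool_pos: [0.4441, 0.1017, 0.1775]
ee_rot: [3.141, 0.0, 2.867]
wrist_force: [0.3, 0.4, 0.1]
width: 0.0164
```

Emit:
step_arm([
  {"jaw": 0, "tx": 0, "ty": 0, "tz": 0.001, "ax": 0, "ay": 0, "az": 0},
  {"jaw": 0, "tx": 0, "ty": 0, "tz": 0.001, "ax": 0, "ay": 0, "az": 0},
])

```text
time: 11.15
tool_pos: [0.4442, 0.1017, 0.1771]
ee_rot: [3.141, 0.001, 2.867]
wrist_force: [-0.9, -0.2, 2.4]
width: 0.0172
```

Run:
```python
from h import *
o=get_obs();print(o['wrist_force'],o['wrist_torque'])
try: keypose()
except Exception as e: print(e)
o=get_obs();print(o['wrist_force'],o['wrist_torque'])
go([0.4445,0.1013,0.178],2.866)
```

```text
[-0.8615234  -0.19199282  2.4464887 ] [ 0.04307749  0.13896913 -0.04604257]
conf 0.69 bar top plane (slope x,y,z0) [ 0.0048 -0.0064 -0.0223] xr [-0.0207  0.0263] yr [-0.0063  0.005 ] rect ((2.4909210205078125, -0.53271484375), (49.18718719482422, 11.668242454528809), 0.5224856734275818)
collar pts 988 [[-0.0173, -0.0197, 0.0214], [0.0103, -0.0029, 0.0231], [0.0208, 0.0182, 0.0266]]
[-0.84185434  0.77063482  2.92658664] [-0.03529817  0.22678826  0.02131545]
row t [-0.0004, -0.0003, -0.001] a [0.0009, 0.0007, 0.001] | at [0.4442 0.1017 0.177 ] [3.1407e+00 7.0000e-04 2.8670e+00] t 11.25 F [-0.8  0.8  2.9] w 0.0165
```

Emit:
step_arm([
  {"jaw": 0, "tx": 0, "ty": 0, "tz": 0.002, "ax": 0, "ay": 0, "az": 0},
  {"jaw": 0, "tx": 0, "ty": 0, "tz": 0.003, "ax": 0, "ay": 0, "az": 0},
  {"jaw": 0, "tx": 0, "ty": 0, "tz": 0.003, "ax": 0, "ay": 0, "az": 0},
])

```text
time: 11.55
tool_pos: [0.4445, 0.1016, 0.1762]
ee_rot: [3.14, 0.003, 2.867]
wrist_force: [-3.5, -0.1, 9.8]
width: 0.0168
```

Emit:
step_arm([
  {"jaw": 0, "tx": 0, "ty": 0, "tz": 0.003, "ax": 0, "ay": 0, "az": 0},
  {"jaw": 0, "tx": 0, "ty": 0, "tz": 0.003, "ax": 0, "ay": 0, "az": 0},
])

```text
time: 11.75
tool_pos: [0.4446, 0.1015, 0.1759]
ee_rot: [3.14, 0.005, 2.867]
wrist_force: [-4.7, -1.9, 11.7]
width: 0.0165
```

Emit:
step_arm([
  {"jaw": 0, "tx": 0, "ty": 0, "tz": 0.0035, "ax": 0, "ay": 0, "az": 0.1},
  {"jaw": 0, "tx": 0, "ty": 0, "tz": 0.004, "ax": 0, "ay": 0, "az": 0.2},
  {"jaw": 0, "tx": 0, "ty": 0, "tz": 0.004, "ax": 0, "ay": 0, "az": 0.3},
])

```text
time: 12.05
tool_pos: [0.4444, 0.1015, 0.1745]
ee_rot: [3.138, 0.005, 2.564]
wrist_force: [-5.4, -1.0, 10.9]
width: 0.0166
```

```bash
cat >> h.py <<'E'
def st():
    o=get_obs();print("t",round(o["time"],2),o["tool_pos"].round(4),o["ee_rot"].round(3),"F",o["wrist_force"].round(1),"T",o["wrist_torque"].round(2),"w",round(o["width"],4))
E
python3 -c "
from h import *
st()
try: rel()
except Exception as e: print(e)
st()"
```

```text
t 12.05 [0.4444 0.1015 0.1745] [3.138 0.005 2.564] F [-5.4 -1.  10.9] T [-0.14  0.92  0.23] w 0.0166
list index out of range
t 12.2 [0.4444 0.1015 0.1744] [3.138 0.005 2.567] F [-5.  -0.4 12.2] T [-0.13  0.99  0.13] w 0.0167
```

Emit:
step_arm([
  {"jaw": 0, "tx": 0.001, "ty": -0.0005, "tz": 0.004, "ax": 0, "ay": 0, "az": 0.1},
  {"jaw": 0, "tx": 0.001, "ty": -0.0005, "tz": 0.005, "ax": 0, "ay": 0, "az": 0.2},
  {"jaw": 0, "tx": 0.001, "ty": -0.0005, "tz": 0.005, "ax": 0, "ay": 0, "az": 0.3},
  {"jaw": 0, "tx": 0.001, "ty": -0.0005, "tz": 0.005, "ax": 0, "ay": 0, "az": 0.4},
])

```text
time: 12.6
tool_pos: [0.4447, 0.1007, 0.1734]
ee_rot: [3.133, 0.008, 2.164]
wrist_force: [-3.9, -3.3, 14.7]
width: 0.0169
```

```bash
python3 -c "
from h import *
st()
keypose()
st()"
```

```text
t 12.6 [0.4447 0.1007 0.1734] [3.133 0.008 2.164] F [-3.9 -3.3 14.7] T [-0.72  0.71  0.43] w 0.0169
conf 0.63 bar top plane (slope x,y,z0) [ 0.0043  0.0512 -0.0225] xr [-0.0212  0.0264] yr [-0.0091  0.008 ] rect ((1.877960205078125, -0.5674705505371094), (11.801091194152832, 51.14333724975586), 79.00528717041016)
collar pts 1059 [[0.0017, -0.0199, 0.02], [0.0114, 0.0062, 0.0229], [0.0217, 0.019, 0.0267]]
t 12.7 [0.4448 0.1006 0.1734] [3.133 0.008 2.166] F [-3.8 -3.  14.8] T [-0.62  0.64  0.33] w 0.0167
```

Emit:
step_arm([
  {"jaw": 0, "tx": 0.0005, "ty": -0.0005, "tz": 0.0045, "ax": 0.003, "ay": 0.003, "az": -0.1},
  {"jaw": 0, "tx": 0.0005, "ty": -0.0005, "tz": 0.005, "ax": 0.003, "ay": 0.003, "az": -0.2},
  {"jaw": 0, "tx": 0.0005, "ty": -0.0005, "tz": 0.005, "ax": 0.003, "ay": 0.003, "az": -0.3},
  {"jaw": 0, "tx": 0.0005, "ty": -0.0005, "tz": 0.005, "ax": 0.003, "ay": 0.003, "az": -0.4},
  {"jaw": 0, "tx": 0.0005, "ty": -0.0005, "tz": 0.005, "ax": 0.003, "ay": 0.003, "az": -0.5},
])

```text
time: 13.2
tool_pos: [0.4454, 0.1007, 0.1726]
ee_rot: [3.137, 0.013, 2.669]
wrist_force: [-2.9, -0.5, 15.9]
width: 0.0167
```

```bash
python3 -c "
from h import *
st()
im,d=keypose();save('w6',im)
st()"
```

```text
t 13.2 [0.4454 0.1007 0.1726] [3.137 0.013 2.669] F [-2.9 -0.5 15.9] T [-0.12  0.47 -0.41] w 0.0167
conf 0.55 bar top plane (slope x,y,z0) [-0.0075 -0.0304 -0.0227] xr [-0.0207  0.0266] yr [-0.0074  0.0061] rect ((2.442747116088867, -0.5192842483520508), (50.08403015136719, 11.803316116333008), 5.300093650817871)
collar pts 1095 [[0.0006, -0.0199, 0.0209], [0.0109, -0.0069, 0.0227], [0.0217, 0.0191, 0.0266]]
t 13.3 [0.4459 0.1006 0.1726] [3.137 0.014 2.667] F [-1.9 -0.4 15.5] T [-0.16  0.53 -0.05] w 0.0162
```

View pics/w6.png

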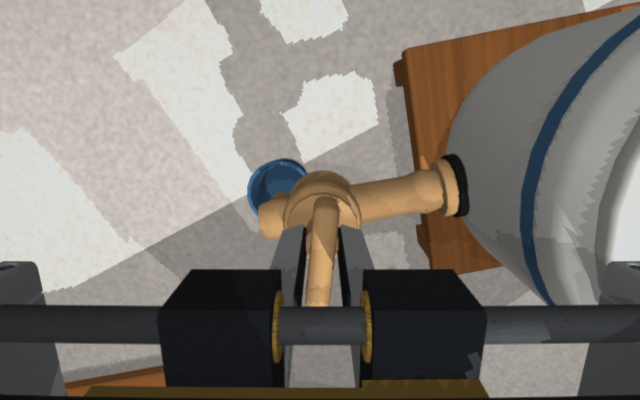

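Emit:
step_arm([
  {"jaw": 0, "tx": 0, "ty": 0, "tz": 0.005, "ax": 0.002, "ay": 0.007, "az": -0.1},
  {"jaw": 0, "tx": 0, "ty": 0, "tz": 0.0053, "ax": 0.002, "ay": 0.007, "az": -0.2},
  {"jaw": 0, "tx": 0, "ty": 0, "tz": 0.0053, "ax": 0.002, "ay": 0.007, "az": -0.3},
  {"jaw": 0, "tx": 0, "ty": 0, "tz": 0.0053, "ax": 0.002, "ay": 0.007, "az": -0.4},
  {"jaw": 0, "tx": 0, "ty": 0, "tz": 0.0053, "ax": 0.002, "ay": 0.007, "az": -0.5},
  {"jaw": 0, "tx": 0, "ty": 0, "tz": 0.0053, "ax": 0.002, "ay": 0.007, "az": -0.6},
])

```text
time: 13.9
tool_pos: [0.4469, 0.1017, 0.1719]
ee_rot: [-3.14, 0.013, -3.013]
wrist_force: [-6.2, 1.1, 16.6]
width: 0.017
```

```bash
python3 -c "
from h import *
st()
keypose()
st()"
```

```text
t 13.9 [0.4469 0.1017 0.1719] [-3.14   0.013 -3.013] F [-6.2  1.1 16.6] T [ 0.81  0.92 -0.53] w 0.017
conf 0.87 bar top plane (slope x,y,z0) [ 0.0082 -0.0551 -0.0229] xr [-0.0201  0.0277] yr [-0.0093  0.0104] rect ((3.401285171508789, -0.3904762268066406), (51.63840866088867, 11.720823287963867), 17.213850021362305)
collar pts 1140 [[0.0017, -0.0199, 0.0201], [0.0135, -0.0072, 0.0226], [0.0235, 0.0195, 0.0328]]
t 14.0 [0.4469 0.1017 0.1719] [-3.14   0.013 -3.015] F [-7.   1.9 17.2] T [ 0.64  0.88 -0.46] w 0.0169
```

Emit:
step_arm([
  {"jaw": 0, "tx": 0.0015, "ty": 0, "tz": 0.005, "ax": 0.002, "ay": 0.01, "az": 0.1},
  {"jaw": 0, "tx": 0.0015, "ty": 0, "tz": 0.0053, "ax": 0.002, "ay": 0.01, "az": 0.2},
  {"jaw": 0, "tx": 0.0015, "ty": 0, "tz": 0.0053, "ax": 0.002, "ay": 0.01, "az": 0.3},
  {"jaw": 0, "tx": 0.0015, "ty": 0, "tz": 0.0053, "ax": 0.002, "ay": 0.01, "az": 0.4},
  {"jaw": 0, "tx": 0.0015, "ty": 0, "tz": 0.0053, "ax": 0.002, "ay": 0.01, "az": 0.5},
  {"jaw": 0, "tx": 0.0015, "ty": 0, "tz": 0.0053, "ax": 0.002, "ay": 0.01, "az": 0.6},
  {"jaw": 0, "tx": 0.0015, "ty": 0, "tz": 0.0053, "ax": 0.002, "ay": 0.01, "az": 0.7},
  {"jaw": 0, "tx": 0.0015, "ty": 0, "tz": 0.0055, "ax": 0.002, "ay": 0.01, "az": 0.8},
])

```text
time: 14.8
tool_pos: [0.4488, 0.0979, 0.1713]
ee_rot: [3.139, 0.015, 2.464]
wrist_force: [-0.9, -9.0, 15.5]
width: 0.0168
```

```bash
python3 -c "
from h import *
st()
keypose()
st()"
```

```text
t 14.8 [0.4488 0.0979 0.1713] [3.139 0.015 2.464] F [-0.9 -9.  15.5] T [-2.27  0.11  0.6 ] w 0.0168
conf 0.57 bar top plane (slope x,y,z0) [ 0.0019  0.0482 -0.0232] xr [-0.0184  0.0309] yr [-0.0108  0.0078] rect ((5.9082183837890625, -1.0839557647705078), (11.870088577270508, 53.309059143066406), 76.48002624511719)
collar pts 1266 [[-0.0081, -0.0205, 0.02], [0.0147, 0.0072, 0.0221], [0.0268, 0.0192, 0.0257]]
t 14.9 [0.4488 0.0979 0.1713] [3.138 0.015 2.466] F [ 0.2 -8.8 16.3] T [-2.08  0.03  0.42] w 0.0168
```

Emit:
step_arm([
  {"jaw": 0, "tx": 0, "ty": 0, "tz": 0.0, "ax": 0, "ay": 0, "az": 0},
  {"jaw": 0.35, "tx": 0, "ty": 0, "tz": 0, "ax": 0, "ay": 0, "az": 0},
  {"jaw": 0.35, "tx": 0, "ty": 0, "tz": 0, "ax": 0, "ay": 0, "az": 0},
  {"jaw": 0.35, "tx": 0, "ty": 0, "tz": 0, "ax": 0, "ay": 0, "az": 0},
])

```text
time: 15.3
tool_pos: [0.4484, 0.0979, 0.1705]
ee_rot: [3.139, 0.014, 2.466]
wrist_force: [-0.7, 0.0, 0.7]
width: 0.0324
```

```bash
cat >> h.py <<'E'
def look():
    o=get_obs();im,d=snapshot("wrist");p=pts("wrist",d,np.ones(d.shape,bool))
    n=np.linalg.norm(p[:,:2]-[.4445,.1013],axis=1)
    b=p[(p[:,2]>.185)&(p[:,2]<.215)&(n<.032)]
    s=[x for x in silhouettes("wrist","key")][:1]
    if s:
        q=pts("wrist",d,s[0]["pixels"]);b=q[(q[:,2]>.185)&(q[:,2]<.215)&(np.linalg.norm(q[:,:2]-[.4445,.1013],axis=1)<.032)]
        k=q[(q[:,2]<.165)&(q[:,2]>.14)];print("collar top",len(k),np.median(k[:,2]).round(4))
    z=np.median(b[:,2]);b=b[abs(b[:,2]-z)<.003];r=cv2.minAreaRect(b[:,:2].astype(np.float32)*1000)
    w,v=np.linalg.eigh(np.cov(b[:,:2].T))
    t=p[(abs(p[:,2]-.140)<.004)&(n<.0245)&(n>.0215)]
    print("bar top",z.round(4),len(b),np.round(r[0],1),np.round(r[1],1),r[2],"ang",np.arctan2(v[1,1],v[0,1]).round(3),"rim",len(t),np.median(t[:,2]).round(4))
    st();return im,d
E
python3 - <<'E'
from h import *
st();look();look();go([.4445,.1013,.172],2.866)
E
```

```text
t 15.3 [0.4484 0.0979 0.1705] [3.139 0.014 2.466] F [-0.7  0.   0.7] T [ 0.04  0.03 -0.02] w 0.0324
collar top 1776 0.1502
bar top 0.1956 2718 [443.6 101.5] [11.9 53.3] 63.984493255615234 ang 2.69 rim 691 0.1394
t 15.4 [0.4485 0.0979 0.1707] [3.139 0.015 2.466] F [-0.6 -0.1  0.1] T [-0.04  0.    0.02] w 0.0327
collar top 1829 0.1503
bar top 0.1956 2694 [443.9 101.4] [12.  53.9] 63.917564392089844 ang 2.689 rim 687 0.1394
t 15.5 [0.4486 0.0979 0.1709] [3.139 0.015 2.466] F [ 0.4 -0.1 -0.5] T [-0.04  0.01 -0.04] w 0.0327
row t [0.0053, 0.0001, -0.0011] a [-0.0004, 0.0152, -0.4001] | at [0.4486 0.0979 0.1709] [3.139  0.0149 2.4659] t 15.5 F [ 0.4 -0.1 -0.5] w 0.0327
```

Emit:
step_arm([
  {"jaw": 0.35, "tx": 0.003, "ty": 0, "tz": -0.001, "ax": 0, "ay": 0.015, "az": -0.12},
  {"jaw": 0.35, "tx": 0.0057, "ty": 0, "tz": -0.001, "ax": 0, "ay": 0.015, "az": -0.224},
  {"jaw": 0.35, "tx": 0.0057, "ty": 0, "tz": -0.001, "ax": 0, "ay": 0.015, "az": -0.224},
  {"jaw": 0, "tx": 0.0057, "ty": 0, "tz": -0.001, "ax": 0, "ay": 0.015, "az": -0.224},
  {"jaw": 0, "tx": 0.0057, "ty": 0, "tz": -0.001, "ax": 0, "ay": 0.015, "az": -0.224},
  {"jaw": 0, "tx": 0.0057, "ty": 0, "tz": -0.001, "ax": 0, "ay": 0.015, "az": -0.224},
  {"jaw": 0, "tx": 0.0057, "ty": 0, "tz": -0.001, "ax": 0, "ay": 0.015, "az": -0.224},
  {"jaw": 0, "tx": 0.0057, "ty": 0, "tz": -0.001, "ax": 0, "ay": 0.015, "az": -0.224},
])

```text
time: 16.3
tool_pos: [0.4443, 0.1016, 0.1718]
ee_rot: [3.14, 0.0, 2.69]
wrist_force: [0.7, 2.4, 0.8]
width: 0.0171
```

Emit:
step_arm([
  {"jaw": 0, "tx": 0, "ty": 0, "tz": 0.002, "ax": 0, "ay": 0, "az": 0},
  {"jaw": 0, "tx": 0, "ty": 0, "tz": 0.0035, "ax": 0, "ay": 0, "az": -0.08},
  {"jaw": 0, "tx": 0, "ty": 0, "tz": 0.0045, "ax": 0, "ay": 0, "az": -0.16},
  {"jaw": 0, "tx": 0, "ty": 0, "tz": 0.005, "ax": 0, "ay": 0, "az": -0.24},
  {"jaw": 0, "tx": 0, "ty": 0, "tz": 0.005, "ax": 0, "ay": 0, "az": -0.32},
  {"jaw": 0, "tx": 0, "ty": 0, "tz": 0.005, "ax": 0, "ay": 0, "az": -0.38},
])

```text
time: 16.9
tool_pos: [0.4451, 0.1014, 0.1708]
ee_rot: [3.14, 0.005, 3.071]
wrist_force: [-4.7, -0.2, 12.8]
width: 0.0173
```

Run:
```python
from h import *
st();look()
```

```text
t 16.9 [0.4451 0.1014 0.1708] [3.14  0.005 3.071] F [-4.7 -0.2 12.8] T [ 0.14  0.6  -0.6 ] w 0.0173
collar top 1097 0.1493
bar top 0.1947 2369 [442.1 101.1] [13.  49.6] 66.49542236328125 ang 2.747 rim 646 0.1387
t 17.0 [0.4451 0.1014 0.1708] [3.14  0.005 3.069] F [-5.5 -1.4 12.3] T [-0.02  0.66 -0.49] w 0.0167
```

Emit:
step_arm([
  {"jaw": 0, "tx": 0.0005, "ty": 0, "tz": 0.004, "ax": 0, "ay": 0.005, "az": -0.07},
  {"jaw": 0, "tx": 0.0005, "ty": 0, "tz": 0.004, "ax": 0, "ay": 0.005, "az": -0.14},
  {"jaw": 0, "tx": 0.0005, "ty": 0, "tz": 0.004, "ax": 0, "ay": 0.005, "az": -0.2},
  {"jaw": 0, "tx": 0.0005, "ty": 0, "tz": 0.004, "ax": 0, "ay": 0.005, "az": -0.2},
])

```text
time: 17.4
tool_pos: [0.4452, 0.1016, 0.1707]
ee_rot: [3.14, 0.004, -3.015]
wrist_force: [-6.0, -0.1, 14.0]
width: 0.017
```

Run:
```python
from h import *
st();look()
```

```text
t 17.4 [0.4452 0.1016 0.1707] [ 3.14   0.004 -3.015] F [-6.  -0.1 14. ] T [ 0.21  0.71 -0.55] w 0.017
collar top 1074 0.1492
bar top 0.1946 2339 [441.8 101.3] [11.9 49.3] 78.1493148803711 ang 2.958 rim 644 0.1386
t 17.5 [0.4452 0.1016 0.1707] [ 3.14   0.004 -3.016] F [-5.1 -0.3 13.7] T [ 0.21  0.71 -0.43] w 0.0171
```

Emit:
step_arm([
  {"jaw": 0, "tx": 0, "ty": 0, "tz": 0, "ax": 0, "ay": 0, "az": 0.05},
  {"jaw": 0.45, "tx": 0, "ty": 0, "tz": 0, "ax": 0, "ay": 0, "az": 0.05},
  {"jaw": 0.45, "tx": 0, "ty": 0, "tz": 0, "ax": 0, "ay": 0, "az": 0.05},
  {"jaw": 0.45, "tx": 0, "ty": 0, "tz": 0, "ax": 0, "ay": 0, "az": 0.05},
  {"jaw": 0.45, "tx": 0, "ty": 0, "tz": 0, "ax": 0, "ay": 0, "az": 0.12},
  {"jaw": 0.45, "tx": 0, "ty": 0, "tz": 0, "ax": 0, "ay": 0, "az": 0.2},
])

```text
time: 18.1
tool_pos: [0.4451, 0.1014, 0.1703]
ee_rot: [3.14, 0.003, 3.065]
wrist_force: [0.8, 0.4, 0.6]
width: 0.0424
```

Emit:
step_arm([
  {"jaw": 0.45, "tx": 0, "ty": 0, "tz": -0.02, "ax": 0, "ay": 0, "az": 0},
  {"jaw": 0.45, "tx": 0, "ty": 0, "tz": -0.06, "ax": 0, "ay": 0, "az": 0},
  {"jaw": 0.45, "tx": -0.02, "ty": 0, "tz": -0.1, "ax": 0, "ay": 0, "az": 0},
  {"jaw": 0.45, "tx": -0.06, "ty": 0, "tz": -0.12, "ax": 0, "ay": 0, "az": 0},
  {"jaw": 0.45, "tx": -0.08, "ty": 0, "tz": -0.12, "ax": 0, "ay": 0, "az": 0},
  {"jaw": 0.45, "tx": -0.08, "ty": 0, "tz": -0.12, "ax": 0, "ay": 0, "az": 0},
  {"jaw": 0.45, "tx": -0.08, "ty": 0, "tz": -0.12, "ax": 0, "ay": 0, "az": 0},
])

```text
time: 18.8
tool_pos: [0.5239, 0.095, 0.2894]
ee_rot: [3.14, 0.0, 3.065]
wrist_force: [0.5, -0.0, 0.1]
width: 0.0421
```

Run:
```python
from h import *
im,d=look();im,d=look()
p=pts("wrist",d,np.ones(d.shape,bool));k=p[p[:,2]>.255];k=k[(k[:,2]<.275)&(np.linalg.norm(k[:,:2]-[.492,.269],axis=1)<.03)]
if len(k)>50: print("knob",cv2.minEnclosingCircle(k[:,:2].astype(np.float32)*1000))
b=p[(p[:,2]>.185)&(p[:,2]<.21)&(np.linalg.norm(p[:,:2]-[.4445,.1013],axis=1)<.032)]
A=np.c_[b[:,:2]-b[:,:2].mean(0),np.ones(len(b))];print("tilt",np.linalg.lstsq(A,b[:,2],rcond=None)[0])
save("w7",im)
```

```text
collar top 987 0.1503
bar top 0.1957 1151 [443.8 101.5] [11.9 53.2] 77.90583801269531 ang 2.925 rim 368 0.1394
t 18.9 [0.5233 0.0952 0.2899] [3.140e+00 2.000e-03 3.065e+00] F [ 0.  -0.5 -0.2] T [-0.05  0.02  0.01] w 0.0422
collar top 1011 0.1503
bar top 0.1957 1159 [444.6 101.3] [11.9 52.9] 77.77799224853516 ang 2.928 rim 391 0.1394
t 19.0 [0.5234 0.0953 0.2904] [3.140e+00 3.000e-03 3.065e+00] F [ 1.  -0.1 -0.7] T [0.03 0.02 0.01] w 0.0424
knob ((491.52783203125, 268.933349609375), 15.607687950134277)
tilt [-0.01085093  0.00189383  0.19553712]
```

View pics/w7.png

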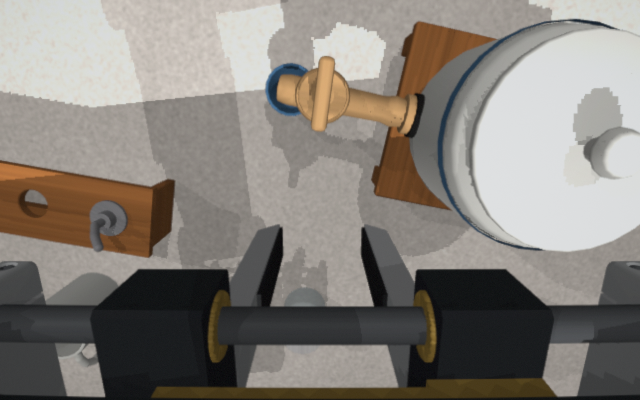

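```bash
python3 -c "
from h import *
st();print(close_job())"
```

```text
t 19.0 [0.5234 0.0953 0.2904] [3.140e+00 3.000e-03 3.065e+00] F [ 1.  -0.1 -0.7] T [0.03 0.02 0.01] w 0.0424
the job is handed in; nothing more can be done
None
```

The key is in the tap, pressed home, shut and let go. I handed the job in at about 19 s; no verdict came back.

I took the key from the middle hole of the stand and set it in the tap. I then turned it to and fro under a push that read 11 to 17 N at the wrist. That is below the suggested 15 to 20 N at times, and never above 25 N in any reading.

**Last wrist-camera checks:**

| Check | Measured | Limit |
|---|---|---|
| Collar above rim | 4.3 mm from the bar top, 4.9 mm from the collar | 5.8 mm |
| Key off hole centre | under 1 mm | 3 mm |
| Tilt | about 0.01 rad | 0.08 rad |
| Bar off square | about 0.06 rad | 0.26 rad |

- **Robot clear:** the gripper is open and about 12 cm above the key, off to one side. The wrist force is about zero.
- **Slipping grip:** the bar slipped in the jaws by up to about 0.3 rad near the end. I re-gripped it once and used the camera's bar angle, not the tool's, to square it.
- **Not measured:** I could not measure the cork's squeeze directly; I inferred it from the depth. I did not re-measure the other objects at the end. The arm never showed any sign of touching them.

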